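# Slide the turner's tool chest into its bay and bolt it in

## Robot

A 6-joint arm with a two-finger parallel gripper is mounted at the origin on the work surface. World frame = base frame: x ahead of the robot, y to its left, z up, the work surface at z = 0. Lengths are in mm, angles in rad, forces in N, time in s.
With the tool pointing down it reaches from about 275 to 825 mm from the base axis. Payload 5.2 kg.
Tool frame: the origin (TCP) lies on the mounting face of the last link; the fingertips stand 186 mm ahead of it and the grasp point (between the pads) lies 167 mm ahead of it; z points along the fingers, y is the line along which they close (so a half turn about z gives the same grasp; the last joint's range is limited). The gripper opens to 93 mm and grips with 3 to 60 N. Pads are 15 mm wide; open, the fingers measure 128 mm over their backs; the gripper's body (75 mm by 188 mm) begins 65 mm behind the grasp point.
Start: joints at [1.117, 0.259, 1.535, -0, 1.348, -0.203], TCP at [136.476, 532.804, 404.753] pointing down, gripper open.
Joint ranges: [-3.14, 3.14], [-0.91, 2.08], [0.19, 2.58], [-1.22, 4.36], [0.22, 2.71], [-3.12, 3.12]. Speed limits (rad/s): [2.57, 2.57, 3.14, 3.14, 3.14, 3.14].

## Interface

Orientations are given as a unit quaternion [w, x, y, z].
In Python, from station import bot, vision, workorder gives the robot as it stands.
- The arm moves only by the tool carry_out, never from a script. Its argument "steps" is a list of rows, each an object of numbers: "x", "y", "z": the shift along the tool's x, y, z as a fraction of full scale; "ax", "ay", "az": the turn, a rotation vector about the tool's x, y, z as a fraction of full scale. A call has 1 to 12 rows; each row shifts and turns the commanded pose from where the row before left it, along the tool's axes as they then stand; what a row does not reach is not made up. Full scale, the value 1, is 0.02 m for a shift and 0.1 rad for a turn. A row lasts 1/12 s, in which the tool goes at most 41.7 mm and 7.16 degrees, less where a joint would pass 70% of its speed; a pose out of reach is approached as far as the arm can. A call with a number of a shift or a turn outside -1 to 1 is refused whole. A call with a gripper value outside its range is refused whole. "hand" is the opening, from 0 (shut) to 1 (fully open), set as the call begins (left out, the last holds). The fingers move at their own pace and stop on an object; "squeeze" is the grip in N (left out, the last holds). Time passes only in rows, so rows that do not move let the fingers close. It gives the time, the measured TCP pose, the force, the opening and the grip force at its end, in the units of the state.
- bot.get_state(): the state, without advancing time (a new reading comes with each control period).
- vision.snapshot(name): name is "scene" or "side" or "wrist"; returns the picture (480x640x3 uint8, red, green, blue); there is no depth.
- vision.camera_model(name): a dict with "intrinsics" (3x3 intrinsics, pixels), "origin" and "rotation" of the camera in the world. Camera axes: x right, y up, looking along -z (the intrinsics and any distortion apply to the point x, -y, -z); pixel columns grow to the right and rows downward; lengths in mm; the calibration is good to about 2 mm. The wrist camera is an equidistant fisheye: a pixel r from the principal point sees the ray r / f radians off the axis. A picture is of the moment at which its call begins: read the wrist's pose just before it. camera_model takes no time and is no camera call; for the wrist camera it gives the pose at the moment of the call.
- workorder.sign_off(): hands the job in; it is judged then, once.
The state is a dict: "time_s": time; "joint_pos": joint angles; "dq": joint speeds; "joint_torque": joint torques, N m; "eef_pos": TCP position; "tcp_rot": TCP orientation; "force": force on the tool from outside, world axes, zero at the start; "moment": the same for the moment, N m; "width": finger opening in mm; "grip_force": force on a finger pad.
Only numpy, scipy, OpenCV 4.12 (cv2) and the standard library are available. Lean on these libraries where they do the work, as an engineer would, in place of code of your own. Each camera call takes 0.05 s, during which the arm holds its last target. There are 200 camera calls.

## Task

Push the tall, heavy tool chest along the bench into its parking bay until its foot rests against the back stop; push it low, near its base, so that it slides without tipping, and do not lift it. Then push the red knob of the bay's bolt all the way across behind the chest so that the chest is locked in. Leave the bowl, the wax jar and the candlestick where they stand.

Things in the scene. Friction and masses are not known exactly. Their poses are not given: they have to be found in the camera images.
- chest: Tall narrow stack of 4 wooden cases with metal corners on a dark skid board (its foot). Origin: centre of the foot's underside, z up, +x roughly towards the bay. Foot 120 x 120 mm, 24 mm high; cases 76 mm (x) by 104 mm (y), centred, from 24 to 230 mm height; steel bail handle on top to 257 mm. 1.4 to 2.1 kg: slides at roughly 8 to 20 N, may tip if pushed higher than about 60 mm.
- push_face (a point): Middle of the foot's -x face, the face to push: 60 mm behind the chest's origin, 12 mm above the bench. The face is 120 mm wide and 24 mm high and juts out 22 mm beyond the cases above it, so tall hands must lean back. At the start the chest is 180 to 270 mm short of home, up to 8 mm off the bay's middle line and 0.12 rad turned.
- dock: Parking bay fixed to the bench: dark battens 28 mm high, no floor, open above and at its -x side. Origin: on the bench, where the chest's origin is when home; z up; the chest enters along +x. Back stop face at x = +60 mm, 190 mm wide. Side guides: inner faces at y = +-73 mm (13 mm play each side of the foot), x = -35 to 65 mm, then entry pieces flare out to x = -70, y = +-104 mm.
- bolt (a joint): Travel of the bay's sliding bolt in m: 0 drawn back, 0.055 fully across at its stop. Slides along the bay's +y, about 2 N friction, stays where left. Its bar (16 mm wide, 5 to 19 mm high, on the line x = -80 mm of the bay) reaches 41 mm past the knob's axis; across, it is 12 mm behind the foot of a chest that is home. Its steel channel, 16 mm high: x -100 to -60, y -178 to -102 mm.
- knob_top (a point): Centre of the top of the bolt's upright red knob, 64 mm above the bench: a round post, 18 mm diameter, from 19 to 64 mm height, standing on the bar. In the bay's frame at x = -80 mm, y = -126 mm drawn back and y = -71 mm fully across; push it from its -y side along the bay's +y.
- bowl: Turned pale wooden bowl, 96 mm across, 50 mm high, upright; origin: centre of its underside. Leave alone.
- wax: Small jar of wax with a yellow lid, 54 mm across, 75 mm high; origin: centre of its underside. Leave alone.
- candlestick: Turned wooden candlestick, 64 mm across the foot, 112 mm high; origin: centre of its underside. Leave alone.
Mind the look-alikes: they are no part of the job. Several things look just like the chest: the one meant starts farthest to the robot's right.

How it is judged:
By the outcome, as a careful person would: the job done as asked, in the order asked, and still so for the second after the job is handed in, with the robot touching nothing.
It also fails if it takes over 54 s, if anything falls off the work surface, if the arm or the gripper's body presses on something with over 40 N, if the wrist force passes 120 N, or if a joint passes its speed limit or range.

## Working session

There is one attempt and no reset: what is moved stays moved. The work goes in short steps, Python scripts to look and compute and a tool call to move; the robot and the scene stay as the last step left them, time stands still between calls to the robot, and variables do not carry over. Pictures are saved under pics/ and viewed, at most 10 in all, crops included, and the job is handed in when it is done.

Besides the shell and the picture viewer there is one more tool, called after "Emit:" by a JSON object that holds its "op" and its "data", one argument or row to a line. carry_out: Moves the arm, as the interface text tells. Its arguments: {"type":"object","properties":{"steps":{"type":"array","items":{"type":"object","properties":{"x":{"type":"number"},"y":{"type":"number"},"z":{"type":"number"},"ax":{"type":"number"},"ay":{"type":"number"},"az":{"type":"number"}}}},"hand":{"type":"number"},"squeeze":{"type":"number"}},"required":["steps"]}

```bash
ls; mkdir -p pics; python3 - <<'E'
from station import bot, vision
import cv2
for n in("scene","side"):
    im=vision.snapshot(n); cv2.imwrite(f"pics/{n}0.png",im[:,:,::-1])
    m=vision.camera_model(n); print(n,m)
print(bot.get_state())
E
```

```text
pics
scene {'intrinsics': array([[592.34645614,   0.        , 318.96538595],
       [  0.        , 592.34645614, 232.65286857],
       [  0.        ,   0.        ,   1.        ]]), 'origin': array([1404.15665172,  137.27600432, 1053.42625855]), 'rotation': array([0.62239628, 0.21855312, 0.25542169, 0.70683602])}
side {'intrinsics': array([[505.35458164,   0.        , 320.02170536],
       [  0.        , 505.35458164, 236.14464978],
       [  0.        ,   0.        ,   1.        ]]), 'origin': array([ 121.61512329, -516.54915754,  653.04018389]), 'rotation': array([ 0.8359218 ,  0.40953743, -0.15227619, -0.33215329])}
{'time_s': 0.1, 'joint_pos': array([ 1.11720584e+00,  2.59272265e-01,  1.53593640e+00,  2.44097733e-05,
        1.34797202e+00, -2.02766887e-01]), 'dq': array([-6.42100709e-04, -7.32328589e-04, -2.29875613e-03, -1.67612521e-03,
        6.15361344e-05, -1.08119227e-03]), 'joint_torque': array([ 3.27434049e-03, -4.38201177e+01, -2.84646267e+01,  7.21285120e-02,
        3.61903163e-02, -1.71612271e-05]), 'eef_pos': array([136.38841167, 532.64106865, 404.01438111]), 'tcp_rot': array([-2.67192307e-04,  1.25085953e-01,  9.92145591e-01, -7.47803172e-04]), 'force': array([ 0.87430339, -0.6796477 ,  0.19307285]), 'moment': array([ 0.01446223,  0.0147164 , -0.01175905]), 'grip_force': 0.0, 'width': 92.90522568567073}
```

View pics/scene0.png

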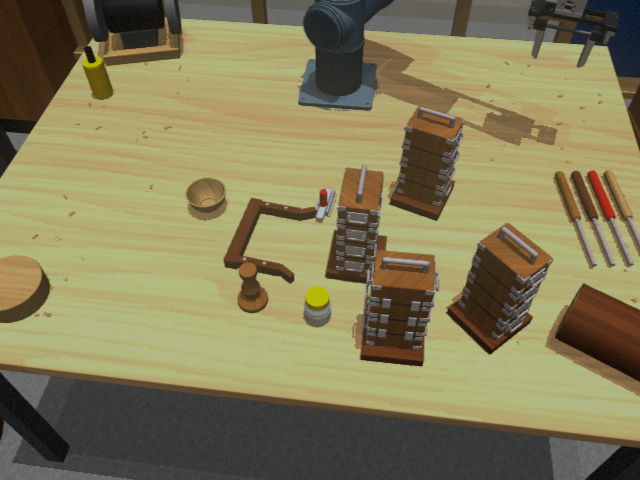

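View pics/side0.png

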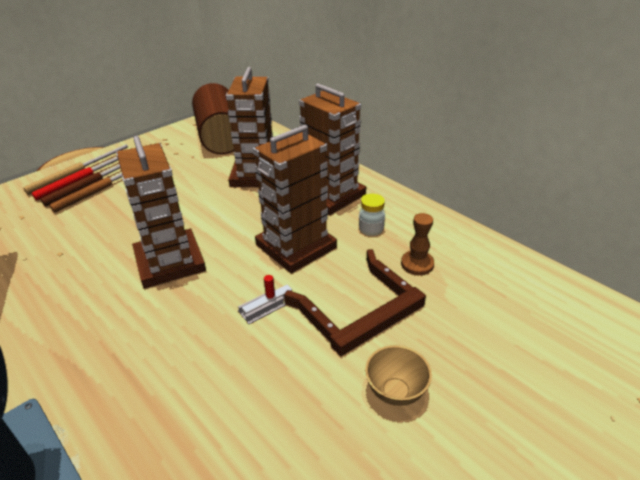

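Candidates for the chest (foot pixels in the scene view): A (357,262), B (395,350), C (423,200) and D (490,320). The scene camera faces the robot, so image left is the robot's right. That makes it A, the one nearest the bay mouth. I'll check it in close crops.

```bash
python3 - <<'E'
import cv2
a=cv2.imread("pics/scene0.png")[160:300,215:400]; cv2.imwrite("pics/c1.png",cv2.resize(a,None,fx=4,fy=4,interpolation=cv2.INTER_CUBIC))
a=cv2.imread("pics/side0.png")[220:360,235:435]; cv2.imwrite("pics/c2.png",cv2.resize(a,None,fx=4,fy=4,interpolation=cv2.INTER_CUBIC))
E
```

```text
(no output)
```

View pics/c1.png

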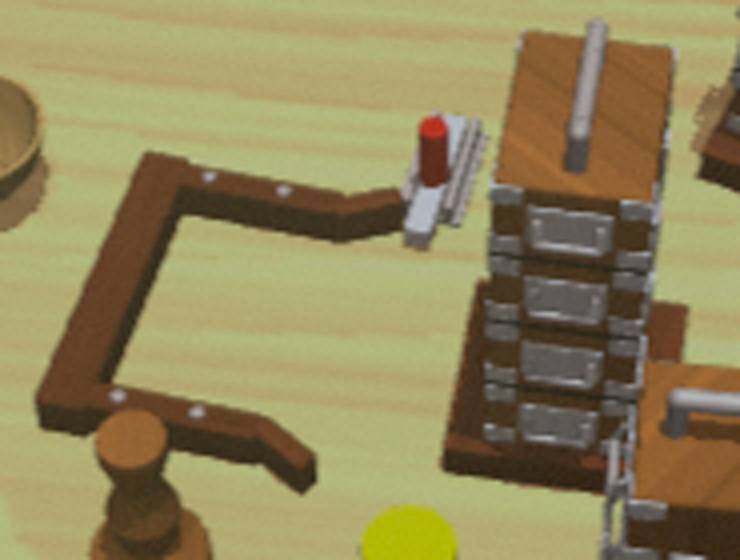

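View pics/c2.png

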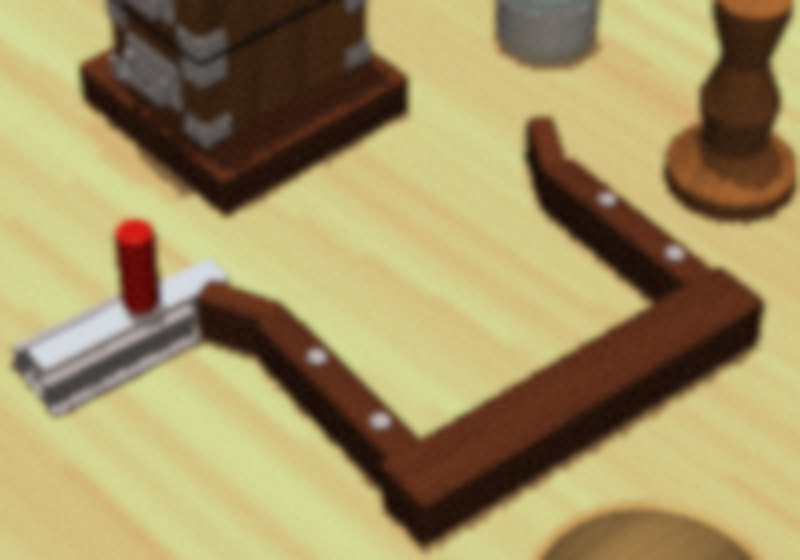

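```bash
cat > h.py <<'E'
import numpy as np, cv2
from scipy.spatial.transform import Rotation as R
from station import bot, vision
def q2R(q): return R.from_quat([q[1],q[2],q[3],q[0]])
def ray(n,p):
    m=vision.camera_model(n); K=np.asarray(m["intrinsics"])
    d=np.linalg.inv(K)@[p[0],p[1],1.]
    return np.asarray(m["origin"]), q2R(m["rotation"]).apply([d[0],-d[1],-d[2]])
def pl(n,p,z):
    o,d=ray(n,p); return (o+d*(z-o[2])/d[2]).round(1)
c1=lambda x,y:(215+x/4-.4,160+y/4-.4)
c2=lambda x,y:(235+x/4-.4,220+y/4-.4)
E
python3 - <<'E'
from h import *
S=lambda x,y,z:pl("scene",c1(x,y),z)[:2]
D=lambda x,y,z:pl("side",c2(x,y),z)[:2]
print("foot side: top L,near,right; bot near,right",D(83,68,24),D(226,180,24),D(407,78,24),D(228,212,0),D(405,112,0))
print("foot scene: bot nl, top nl, fl, fr",S(445,468,0),S(447,437,24),S(480,283,24),S(687,307,24))
print("stop side inner top",D(422,440,28),D(705,268,28),"outer",D(428,508,28),D(762,303,28))
print("stop scene inner bot",S(178,215,0),S(107,380,0),"outer top",S(145,153,28),S(38,402,28))
print("knob",D(137,233,64),S(433,124,64))
print("guide side near inner top",D(280,303,28)," flare tip",D(232,287,28), "far", D(560,163,28), D(541,120,28))
print("guide scene: far inner top",S(345,212,28),"near inner",S(262,416,28),S(315,456,28))
# other chests from full pictures
for nm,n,pts in [("B","scene",[(361,361),(424,363)]),("C","scene",[(391,197),(437,216),(454,183)]),("D","scene",[(449,309),(489,348),(533,320)]),("C side","side",[(136,284),(204,270)]),("Bside",'side',[(365,191)]),("wax","scene",[(317,320)]),("wax s","side",[(372,230)]),("candle",'scene',[(252,300)]),("candle s","side",[(418,265)]),("bowl s","side",[(398,395)])]:
    print(nm,[pl(n,p,0)[:2] for p in pts])
E
```

```text
foot side: top L,near,right; bot near,right [562.8 167.1] [559.5  51.6] [674.4  47.5] [561.9  55. ] [675.4  49.9]
foot scene: bot nl, top nl, fl, fr [671.   46.9] [667.6  47.5] [559.4  52.9] [562.5 169.5]
stop side inner top [ 511.  -128.5] [ 671.3 -144.1] outer [ 488.3 -154.9] [ 672. -175.]
stop scene inner bot [ 509.8 -132. ] [ 634.9 -147.7] outer top [ 488.3 -153.5] [ 674.6 -174. ]
knob [482.1  15.8] [478.2  16.2]
guide side near inner top [521.3 -30.2]  flare tip [512.6  -8.1] far [677.7 -52. ] [694.6 -24.3]
guide scene: far inner top [519.6 -29.8] near inner [668.9 -52.3] [691.3 -20. ]
B [array([861.6, 139.4]), array([850.5, 261.2])]
C [array([419.4, 174.2]), array([467. , 284.4]), array([353.8, 325.3])]
D [array([720.7, 310.3]), array([801.8, 387.8]), array([726., 480.])]
C side [array([330. , 234.4]), array([444.3, 178.7])]
Bside [array([870.7, 152.1])]
wax [array([780.8,  42.1])]
wax s [array([771.3,  38.7])]
candle [array([ 749.8, -100. ])]
candle s [array([752.8, -98.8])]
bowl s [array([ 501.1, -261.4])]
```

Picture reading:
- **Chest A:** the crops show a single chest just outside the bay mouth. Its foot corners are at side (256,237), (291,265) and (337,239).
- **Bolt:** the red knob is at side (269,278) and scene (323,191). It is drawn back on the robot's side of the bay.
- **World poses:** the chest centre is about (618,108). The bay origin is about (593,-76), and bay +y points along world angle -0.105. The chest is therefore about 186 mm short, 5 mm off the middle line and turned +0.075 rad.

I'll raise the arm first and then move across.

Emit:
{"op": "carry_out", "data": {
  "steps": [
    {"z": -1},
    {"z": -1},
    {"z": -1},
    {"z": -1},
    {"z": -1},
    {"x": -0.98,"y": -0.3},
    {"x": -0.98,"y": -0.3},
    {"x": -0.98,"y": -0.3},
    {"x": -0.98,"y": -0.3},
    {"x": -0.98,"y": -0.3},
    {"x": -0.98,"y": -0.3},
    {"x": -0.98,"y": -0.3}
  ],
  "hand": 0.65
}}

```text
invalid input
```

Emit:
{"op": "carry_out", "data": {
  "steps": [
    {"x": -0.98,"y": -0.3},
    {"x": -0.98,"y": -0.3},
    {"x": -0.98,"y": -0.3},
    {"x": -0.98,"y": -0.3},
    {"x": -0.98,"y": -0.3},
    {"x": -0.98,"y": -0.3},
    {"x": -0.98,"y": -0.3},
    {"x": -0.98,"y": -0.3},
    {"x": -0.98,"y": -0.3},
    {"x": -0.98,"y": -0.3},
    {"x": -0.98,"y": -0.3},
    {"x": -0.98,"y": -0.3}
  ]
}}

```text
invalid input
```

Emit:
{"op": "carry_out", "data": {
  "steps": [
    {"x": -0.98,"y": -0.3},
    {"x": -0.98,"y": -0.3},
    {"x": -0.98,"y": -0.3},
    {"x": -0.98,"y": -0.3},
    {"x": -0.98,"y": -0.3},
    {"x": -0.98,"y": -0.3},
    {"x": -0.98,"y": -0.3},
    {"x": -0.98,"y": -0.3},
    {"az": 1},
    {"az": 1},
    {"az": 1},
    {"az": 1}
  ]
}}

```text
invalid input
```

Emit:
{"op": "carry_out", "data": {
  "steps": [
    {"az": 1},
    {"az": 1},
    {"az": 1},
    {"az": 1},
    {"az": 1},
    {"az": 1},
    {"az": 1},
    {"az": 1},
    {"az": 1},
    {"az": 1},
    {"az": 0.2},
    {}
  ]
}}

```text
invalid input
```

Emit:
{"op": "carry_out", "data": {
  "steps": [
    {"x": 0,"y": 0,"z": -1,"ax": 0,"ay": 0,"az": 0},
    {"x": 0,"y": 0,"z": -1,"ax": 0,"ay": 0,"az": 0},
    {"x": 0,"y": 0,"z": -1,"ax": 0,"ay": 0,"az": 0},
    {"x": 0,"y": 0,"z": -1,"ax": 0,"ay": 0,"az": 0},
    {"x": 0,"y": 0,"z": -1,"ax": 0,"ay": 0,"az": 0}
  ],
  "hand": 0.65
}}

```text
time_s: 0.52
eef_pos: [136.4, 532.7, 505.2]
tcp_rot: [-0.0, 0.125, 0.992, -0.001]
force: [0.4, -0.4, 0.1]
width: 64.1
grip_force: 0.0
```

Emit:
{"op": "carry_out", "data": {
  "steps": [
    {"x": -0.98,"y": -0.3,"z": 0,"ax": 0,"ay": 0,"az": 0},
    {"x": -0.98,"y": -0.3,"z": 0,"ax": 0,"ay": 0,"az": 0},
    {"x": -0.98,"y": -0.3,"z": 0,"ax": 0,"ay": 0,"az": 0},
    {"x": -0.98,"y": -0.3,"z": 0,"ax": 0,"ay": 0,"az": 0},
    {"x": -0.98,"y": -0.3,"z": 0,"ax": 0,"ay": 0,"az": 0},
    {"x": -0.98,"y": -0.3,"z": 0,"ax": 0,"ay": 0,"az": 0},
    {"x": -0.98,"y": -0.3,"z": 0,"ax": 0,"ay": 0,"az": 0},
    {"x": -0.98,"y": -0.3,"z": 0,"ax": 0,"ay": 0,"az": 0},
    {"x": -0.98,"y": -0.3,"z": 0,"ax": 0,"ay": 0,"az": 0},
    {"x": -0.98,"y": -0.3,"z": 0,"ax": 0,"ay": 0,"az": 0},
    {"x": -0.98,"y": -0.3,"z": 0,"ax": 0,"ay": 0,"az": 0},
    {"x": -0.98,"y": -0.3,"z": 0,"ax": 0,"ay": 0,"az": 0}
  ]
}}

```text
time_s: 1.52
eef_pos: [347.2, 404.0, 504.3]
tcp_rot: [-0.0, 0.125, 0.992, -0.0]
force: [0.1, -0.7, 0.7]
width: 61.1
grip_force: 0.0
```

Emit:
{"op": "carry_out", "data": {
  "steps": [
    {"x": -0.98,"y": -0.3,"z": 0,"ax": 0,"ay": 0,"az": 0},
    {"x": -0.98,"y": -0.3,"z": 0,"ax": 0,"ay": 0,"az": 0},
    {"x": -0.98,"y": -0.3,"z": 0,"ax": 0,"ay": 0,"az": 0},
    {"x": -0.98,"y": -0.3,"z": 0,"ax": 0,"ay": 0,"az": 0},
    {"x": -0.98,"y": -0.3,"z": 0,"ax": 0,"ay": 0,"az": 0},
    {"x": -0.98,"y": -0.3,"z": 0,"ax": 0,"ay": 0,"az": 0},
    {"x": -0.98,"y": -0.3,"z": 0,"ax": 0,"ay": 0,"az": 0},
    {"x": -0.98,"y": -0.3,"z": 0,"ax": 0,"ay": 0,"az": 0},
    {"x": -0.98,"y": -0.3,"z": 0,"ax": 0,"ay": 0,"az": 0},
    {"x": -0.98,"y": -0.3,"z": 0,"ax": 0,"ay": 0,"az": 0},
    {"x": -0.98,"y": -0.3,"z": 0,"ax": 0,"ay": 0,"az": 0},
    {"x": -0.98,"y": -0.3,"z": 0,"ax": 0,"ay": 0,"az": 0}
  ]
}}

```text
time_s: 2.52
eef_pos: [557.2, 275.9, 504.1]
tcp_rot: [-0.001, 0.125, 0.992, -0.0]
force: [0.7, -0.1, 1.0]
width: 60.4
grip_force: 0.0
```

Emit:
{"op": "carry_out", "data": {
  "steps": [
    {"x": -0.98,"y": -0.3,"z": 0,"ax": 0,"ay": 0,"az": 0},
    {"x": -0.98,"y": -0.3,"z": 0,"ax": 0,"ay": 0,"az": 0},
    {"x": -0.98,"y": -0.3,"z": 0,"ax": 0,"ay": 0,"az": 0},
    {"x": 0,"y": 0,"z": 0,"ax": 0,"ay": 0,"az": 1},
    {"x": 0,"y": 0,"z": 0,"ax": 0,"ay": 0,"az": 1},
    {"x": 0,"y": 0,"z": 0,"ax": 0,"ay": 0,"az": 1},
    {"x": 0,"y": 0,"z": 0,"ax": 0,"ay": 0,"az": 1},
    {"x": 0,"y": 0,"z": 0,"ax": 0,"ay": 0,"az": 1},
    {"x": 0,"y": 0,"z": 0,"ax": 0,"ay": 0,"az": 1},
    {"x": 0,"y": 0,"z": 0,"ax": 0,"ay": 0,"az": 1},
    {"x": 0,"y": 0,"z": 0,"ax": 0,"ay": 0,"az": 1},
    {"x": 0,"y": 0,"z": 0,"ax": 0,"ay": 0,"az": 1}
  ]
}}

```text
time_s: 3.52
eef_pos: [609.0, 244.5, 504.0]
tcp_rot: [-0.0, 0.546, 0.838, -0.0]
force: [-0.2, 0.8, 0.3]
width: 60.3
grip_force: 0.0
```

Emit:
{"op": "carry_out", "data": {
  "steps": [
    {"x": 0,"y": 0,"z": 0,"ax": 0,"ay": 0,"az": 1},
    {"x": 0,"y": 0,"z": 0,"ax": 0,"ay": 0,"az": 1},
    {"x": 0,"y": 0,"z": 0,"ax": 0,"ay": 0,"az": 1},
    {"x": 0,"y": 0,"z": 0,"ax": 0,"ay": 0,"az": 1},
    {"x": 0,"y": 0,"z": 0,"ax": 0,"ay": 0,"az": 1},
    {"x": 0,"y": 0,"z": 0,"ax": 0,"ay": 0,"az": 0.2},
    {"x": 0,"y": 0,"z": 0,"ax": 0,"ay": 0,"az": 0}
  ]
}}

```text
time_s: 4.1
eef_pos: [609.0, 244.5, 504.2]
tcp_rot: [-0.0, 0.741, 0.671, -0.0]
force: [0.4, 0.2, 0.8]
width: 60.6
grip_force: 0.0
```

Emit:
{"op": "carry_out", "data": {
  "steps": [
    {"x": 0.7,"y": 0.93,"z": 0,"ax": 0,"ay": 0,"az": 0},
    {"x": 0,"y": 0,"z": 0,"ax": 0,"ay": -0.7,"az": 0},
    {"x": 0,"y": 0,"z": 0,"ax": 0,"ay": -0.7,"az": 0},
    {"x": 0,"y": 0,"z": 0,"ax": 0,"ay": -0.7,"az": 0},
    {"x": 0,"y": 0,"z": 0,"ax": 0,"ay": -0.7,"az": 0},
    {"x": 0,"y": 0,"z": 0,"ax": 0,"ay": -0.7,"az": 0},
    {"x": 0.34,"y": 0,"z": 0.94,"ax": 0,"ay": 0,"az": 0},
    {"x": 0.34,"y": 0,"z": 0.94,"ax": 0,"ay": 0,"az": 0},
    {"x": 0,"y": 0,"z": 0,"ax": 0,"ay": 0,"az": 0}
  ]
}}

```text
time_s: 4.85
eef_pos: [628.5, 256.8, 459.9]
tcp_rot: [0.115, 0.729, 0.662, -0.132]
force: [-0.6, 0.2, -1.1]
width: 61.0
grip_force: 0.0
```

```bash
cat >> h.py <<'E'
O=np.array([593,-76.]); A=-0.105
Y=np.array([np.cos(A),np.sin(A)]); X=np.array([np.sin(A),-np.cos(A)])
def bay(p): v=np.asarray(p)[:2]-O; return np.array([v@X,v@Y]).round(1)
def st():
    s=bot.get_state(); r=q2R(s["tcp_rot"]).as_matrix(); tip=s["eef_pos"]+186*r[:,2]
    print("t",s["time_s"],"tcp",s["eef_pos"].round(1),"tip",tip.round(1),"bay",bay(tip)); print("toolaxes",r.round(3).tolist(),"q",s["joint_pos"].round(2),"F",s["force"].round(1),s["width"])
def pic(n,f,c=None,k=1):
    im=vision.snapshot(n)[:,:,::-1]
    if c: im=im[c[1]:c[3],c[0]:c[2]]
    cv2.imwrite("pics/"+f,cv2.resize(im,None,fx=k,fy=k,interpolation=cv2.INTER_CUBIC))
E
python3 -c "
from h import *
st()"
```

```text
t 4.85 tcp [628.5 256.8 459.9] tip [620.8 193.1 285.3] bay [-270.5   -0.5]
toolaxes [[0.088, 0.995, -0.041], [0.934, -0.097, -0.343], [-0.345, -0.008, -0.939]] q [ 0.31  0.54  1.01 -0.32  1.74  0.37] F [-0.6  0.2 -1.1] 61.04253934039911
```

Emit:
{"op": "carry_out", "data": {
  "steps": [
    {"x": 0.34,"y": 0,"z": 0.94,"ax": 0,"ay": 0,"az": 0},
    {"x": 0.34,"y": 0,"z": 0.94,"ax": 0,"ay": 0,"az": 0},
    {"x": 0.34,"y": 0,"z": 0.94,"ax": 0,"ay": 0,"az": 0},
    {"x": 0.34,"y": 0,"z": 0.94,"ax": 0,"ay": 0,"az": 0},
    {"x": 0.34,"y": 0,"z": 0.94,"ax": 0,"ay": 0,"az": 0},
    {"x": 0.34,"y": 0,"z": 0.94,"ax": 0,"ay": 0,"az": 0},
    {"x": 0.34,"y": 0,"z": 0.94,"ax": 0,"ay": 0,"az": 0},
    {"x": 0.34,"y": 0,"z": 0.94,"ax": 0,"ay": 0,"az": 0},
    {"x": 0.34,"y": 0,"z": 0.94,"ax": 0,"ay": 0,"az": 0},
    {"x": 0.34,"y": 0,"z": 0.94,"ax": 0,"ay": 0,"az": 0},
    {"x": 0.34,"y": 0,"z": 0.94,"ax": 0,"ay": 0,"az": 0},
    {"x": 0,"y": 0,"z": 0,"ax": 0,"ay": 0,"az": 0}
  ]
}}

```text
time_s: 5.85
eef_pos: [627.8, 255.4, 241.0]
tcp_rot: [0.115, 0.729, 0.661, -0.132]
force: [-1.0, -0.2, -0.7]
width: 60.4
grip_force: 0.0
```

```bash
python3 -c "
from h import *
st()
pic('scene','s1.png',(280,60,560,360),2)"
```

```text
t 5.85 tcp [627.8 255.4 241. ] tip [620.2 191.6  66.5] bay [-269.    -0.9]
toolaxes [[0.09, 0.995, -0.041], [0.934, -0.099, -0.343], [-0.345, -0.007, -0.939]] q [ 0.31  0.68  1.31 -0.33  1.32  0.51] F [-1.  -0.2 -0.7] 60.447415196940206
```

View pics/s1.png

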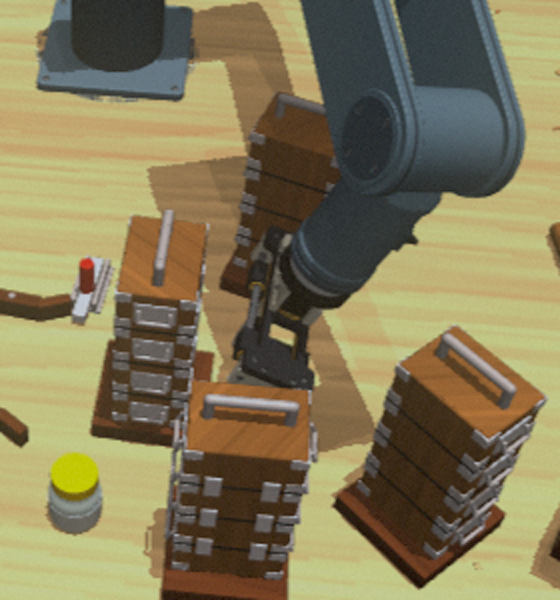

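The hand is directly behind chest A. The tips are at crop (240,375), and the body clears B and C. I'll lower it to push height.

Emit:
{"op": "carry_out", "data": {
  "steps": [
    {"x": 0.34,"y": 0,"z": 0.94,"ax": 0,"ay": 0,"az": 0},
    {"x": 0.34,"y": 0,"z": 0.94,"ax": 0,"ay": 0,"az": 0},
    {"x": 0.28,"y": 0,"z": 0.78,"ax": 0,"ay": 0,"az": 0},
    {"x": 0,"y": 0,"z": 0,"ax": 0,"ay": 0,"az": 0},
    {"x": 0,"y": 0,"z": 0,"ax": 0,"ay": 0,"az": 0}
  ]
}}

```text
time_s: 6.32
eef_pos: [629.2, 255.6, 189.3]
tcp_rot: [0.117, 0.73, 0.661, -0.129]
force: [-0.4, 0.2, 0.6]
width: 60.5
grip_force: 0.0
```

```bash
python3 -c "
from h import *
st()
pic('side','d1.png',(120,60,460,310),2)"
```

```text
t 6.3167 tcp [629.2 255.6 189.3] tip [622.8 192.1  14.6] bay [-269.8    1.6]
toolaxes [[0.093, 0.995, -0.034], [0.935, -0.099, -0.341], [-0.343, 0.0, -0.939]] q [ 0.31  0.73  1.34 -0.34  1.23  0.55] F [-0.4  0.2  0.6] 60.52353591359123
```

View pics/d1.png

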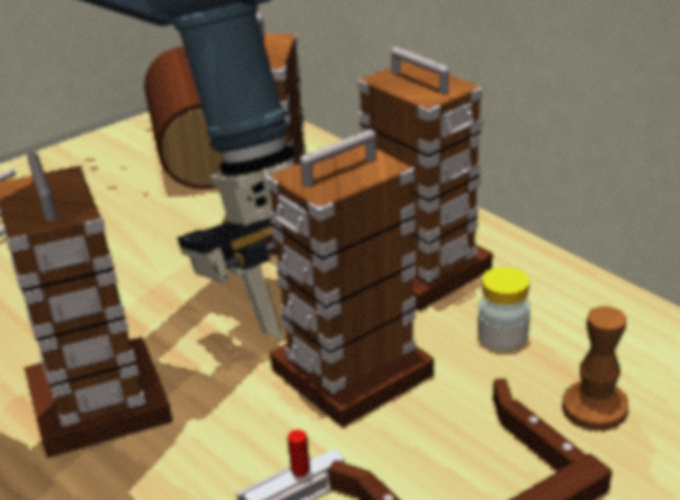

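Emit:
{"op": "carry_out", "data": {
  "steps": [
    {"x": 0.07,"y": 0,"z": 0.19,"ax": 0,"ay": 0,"az": 0},
    {"x": -0.28,"y": 0,"z": 0.1,"ax": 0,"ay": 0,"az": 0},
    {"x": -0.28,"y": 0,"z": 0.1,"ax": 0,"ay": 0,"az": 0},
    {"x": -0.19,"y": 0,"z": 0.07,"ax": 0,"ay": 0,"az": 0},
    {"x": -0.19,"y": 0,"z": 0.07,"ax": 0,"ay": 0,"az": 0},
    {"x": -0.19,"y": 0,"z": 0.07,"ax": 0,"ay": 0,"az": 0},
    {"x": -0.28,"y": 0,"z": 0.1,"ax": 0,"ay": 0,"az": 0},
    {"x": -0.28,"y": 0,"z": 0.1,"ax": 0,"ay": 0,"az": 0},
    {"x": -0.28,"y": 0,"z": 0.1,"ax": 0,"ay": 0,"az": 0},
    {"x": -0.28,"y": 0,"z": 0.1,"ax": 0,"ay": 0,"az": 0},
    {"x": -0.28,"y": 0,"z": 0.1,"ax": 0,"ay": 0,"az": 0}
  ]
}}

```text
time_s: 7.28
eef_pos: [623.9, 204.0, 185.6]
tcp_rot: [0.116, 0.731, 0.661, -0.126]
force: [1.2, 11.4, -0.1]
width: 60.7
grip_force: 5.5
```

```bash
python3 -c "
from h import *
st()
pic('scene','s2.png',(215,100,480,300),3)"
```

```text
t 7.2833 tcp [623.9 204.  185.6] tip [618.4 141.5  10.5] bay [-219.     2.5]
toolaxes [[0.095, 0.995, -0.03], [0.937, -0.099, -0.336], [-0.337, 0.004, -0.941]] q [ 0.24  0.7   1.43 -0.36  1.15  0.5 ] F [ 1.2 11.4 -0.1] 60.69457240343963
```

View pics/s2.png

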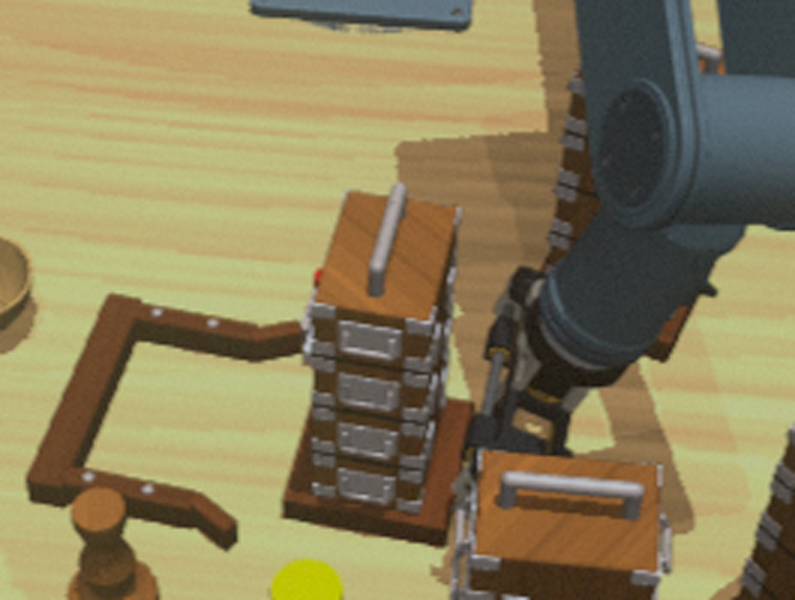

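```bash
python3 -c "
from h import *
c=lambda x,y:(215+x/3-.3,100+y/3-.3)
for p,z in [((284,517),0),((285,503),24),((445,543),0)]:
    q=pl('scene',c(*p),z); print(q,bay(q))
"
```

```text
[663.4   9.7   0. ] [-92.6  61. ]
[668.1  11.6  24. ] [-95.   65.5]
[671.8 127.6   0. ] [-210.7   57. ]
```

Chest A now sits square to the bay and within about 3 mm of its middle line, with 152 mm still to go. Pushing force is about 11 N.

Emit:
{"op": "carry_out", "data": {
  "steps": [
    {"x": -0.28,"y": 0,"z": 0.1,"ax": 0,"ay": 0,"az": 0},
    {"x": -0.28,"y": 0,"z": 0.1,"ax": 0,"ay": 0,"az": 0},
    {"x": -0.28,"y": 0,"z": 0.1,"ax": 0,"ay": 0,"az": 0},
    {"x": -0.28,"y": 0,"z": 0.1,"ax": 0,"ay": 0,"az": 0},
    {"x": -0.28,"y": 0,"z": 0.1,"ax": 0,"ay": 0,"az": 0},
    {"x": -0.28,"y": 0,"z": 0.1,"ax": 0,"ay": 0,"az": 0},
    {"x": -0.28,"y": 0,"z": 0.1,"ax": 0,"ay": 0,"az": 0},
    {"x": -0.28,"y": 0,"z": 0.1,"ax": 0,"ay": 0,"az": 0},
    {"x": -0.28,"y": 0,"z": 0.1,"ax": 0,"ay": 0,"az": 0},
    {"x": -0.28,"y": 0,"z": 0.1,"ax": 0,"ay": 0,"az": 0},
    {"x": -0.28,"y": 0,"z": 0.1,"ax": 0,"ay": 0,"az": 0},
    {"x": -0.28,"y": 0,"z": 0.1,"ax": 0,"ay": 0,"az": 0}
  ]
}}

```text
time_s: 8.33
eef_pos: [616.6, 132.6, 185.6]
tcp_rot: [0.116, 0.731, 0.661, -0.126]
force: [0.6, 10.2, -0.7]
width: 60.5
grip_force: 5.0
```

```bash
python3 -c "
from h import *
st()"
```

```text
t 8.3333 tcp [616.6 132.6 185.6] tip [610.8  69.9  10.6] bay [-147.     2.4]
toolaxes [[0.095, 0.995, -0.031], [0.936, -0.1, -0.337], [-0.338, 0.003, -0.941]] q [ 0.13  0.65  1.52 -0.38  1.08  0.43] F [ 0.6 10.2 -0.7] 60.49360237672264
```

Emit:
{"op": "carry_out", "data": {
  "steps": [
    {"x": -0.28,"y": 0,"z": 0.1,"ax": 0,"ay": 0,"az": 0},
    {"x": -0.28,"y": 0,"z": 0.1,"ax": 0,"ay": 0,"az": 0},
    {"x": -0.28,"y": 0,"z": 0.1,"ax": 0,"ay": 0,"az": 0},
    {"x": -0.28,"y": 0,"z": 0.1,"ax": 0,"ay": 0,"az": 0},
    {"x": -0.28,"y": 0,"z": 0.1,"ax": 0,"ay": 0,"az": 0},
    {"x": -0.28,"y": 0,"z": 0.1,"ax": 0,"ay": 0,"az": 0},
    {"x": -0.28,"y": 0,"z": 0.1,"ax": 0,"ay": 0,"az": 0},
    {"x": -0.28,"y": 0,"z": 0.1,"ax": 0,"ay": 0,"az": 0},
    {"x": -0.28,"y": 0,"z": 0.1,"ax": 0,"ay": 0,"az": 0},
    {"x": -0.28,"y": 0,"z": 0.1,"ax": 0,"ay": 0,"az": 0}
  ]
}}

```text
time_s: 9.17
eef_pos: [610.4, 73.2, 185.6]
tcp_rot: [0.116, 0.731, 0.661, -0.127]
force: [1.4, 9.7, -1.8]
width: 60.4
grip_force: 4.6
```

Emit:
{"op": "carry_out", "data": {
  "steps": [
    {"x": -0.14,"y": 0,"z": 0.05,"ax": 0,"ay": 0,"az": 0},
    {"x": -0.14,"y": 0,"z": 0.05,"ax": 0,"ay": 0,"az": 0},
    {"x": -0.14,"y": 0,"z": 0.05,"ax": 0,"ay": 0,"az": 0},
    {"x": -0.09,"y": 0,"z": 0.03,"ax": 0,"ay": 0,"az": 0}
  ]
}}

```text
time_s: 9.5
eef_pos: [609.2, 62.3, 185.6]
tcp_rot: [0.116, 0.731, 0.661, -0.127]
force: [1.2, 8.3, -1.8]
width: 60.7
grip_force: 4.5
```

```bash
python3 -c "
from h import *
st()"
```

```text
t 9.5 tcp [609.2  62.3 185.6] tip [ 6.032e+02 -5.000e-01  1.070e+01] bay [-76.2   2.2]
toolaxes [[0.095, 0.995, -0.033], [0.936, -0.1, -0.338], [-0.339, 0.002, -0.941]] q [ 0.02  0.62  1.59 -0.41  1.02  0.35] F [ 1.2  8.3 -1.8] 60.74131117716081
```

Expected remainder is about 9 mm. From here I'll creep in until the force rises.

Emit:
{"op": "carry_out", "data": {
  "steps": [
    {"x": -0.09,"y": 0,"z": 0.03,"ax": 0,"ay": 0,"az": 0},
    {"x": -0.09,"y": 0,"z": 0.03,"ax": 0,"ay": 0,"az": 0},
    {"x": -0.09,"y": 0,"z": 0.03,"ax": 0,"ay": 0,"az": 0}
  ]
}}

```text
time_s: 9.75
eef_pos: [608.6, 56.8, 185.6]
tcp_rot: [0.116, 0.731, 0.661, -0.127]
force: [0.8, 8.4, -3.5]
width: 60.4
grip_force: 4.3
```

Emit:
{"op": "carry_out", "data": {
  "steps": [
    {"x": -0.07,"y": 0,"z": 0.025,"ax": 0,"ay": 0,"az": 0},
    {"x": -0.07,"y": 0,"z": 0.025,"ax": 0,"ay": 0,"az": 0}
  ]
}}

```text
time_s: 9.92
eef_pos: [608.3, 53.9, 185.6]
tcp_rot: [0.116, 0.731, 0.661, -0.127]
force: [2.2, 13.1, -2.5]
width: 60.4
grip_force: 6.9
```

Emit:
{"op": "carry_out", "data": {
  "steps": [
    {"x": -0.07,"y": 0,"z": 0.025,"ax": 0,"ay": 0,"az": 0}
  ]
}}

```text
time_s: 10.0
eef_pos: [608.3, 53.2, 185.7]
tcp_rot: [0.116, 0.731, 0.661, -0.126]
force: [2.7, 17.6, -0.9]
width: 60.7
grip_force: 8.6
```

Emit:
{"op": "carry_out", "data": {
  "steps": [
    {"x": -0.07,"y": 0,"z": 0.025,"ax": 0,"ay": 0,"az": 0}
  ]
}}

```text
time_s: 10.08
eef_pos: [608.5, 52.6, 185.9]
tcp_rot: [0.115, 0.731, 0.661, -0.125]
force: [3.6, 21.3, -1.6]
width: 60.5
grip_force: 10.6
```

Emit:
{"op": "carry_out", "data": {
  "steps": [
    {"x": -0.09,"y": 0,"z": 0.03,"ax": 0,"ay": 0,"az": 0},
    {"x": -0.07,"y": 0,"z": 0.025,"ax": 0,"ay": 0,"az": 0},
    {"x": 0,"y": 0,"z": 0,"ax": 0,"ay": 0,"az": 0}
  ]
}}

```text
time_s: 10.33
eef_pos: [608.8, 51.2, 186.2]
tcp_rot: [0.115, 0.732, 0.66, -0.122]
force: [5.2, 26.2, -2.0]
width: 60.4
grip_force: 13.4
```

```bash
python3 -c "
from h import *
st()
pic('side','d2.png',(200,130,450,350),3)"
```

```text
t 10.3333 tcp [608.8  51.2 186.2] tip [603.8 -10.2  10.8] bay [-66.5   3.8]
toolaxes [[0.098, 0.995, -0.027], [0.938, -0.101, -0.33], [-0.331, 0.007, -0.943]] q [ 0.    0.61  1.6  -0.4   1.    0.33] F [ 5.2 26.2 -2. ] 60.44051313132652
```

View pics/d2.png

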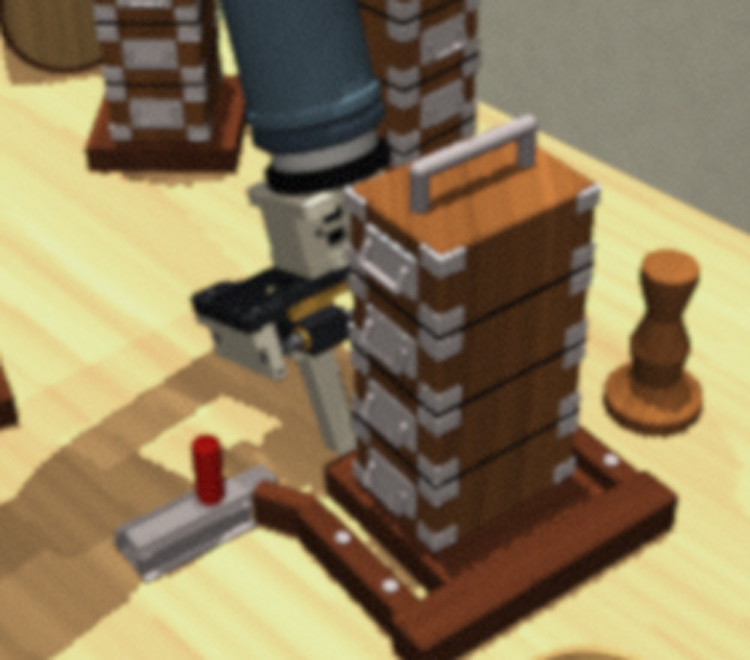

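The foot is against the stop: force rose from 8 to 26 N and the tip is at bay x = -66.5. The side view shows the foot inside the guides with its front edge at the stop, and the knob at crop (207,450). Next I'll back off, rise, close the hand and move to the knob's -y side.

Emit:
{"op": "carry_out", "data": {
  "steps": [
    {"x": 0.47,"y": 0,"z": -0.17,"ax": 0,"ay": 0,"az": 0},
    {"x": 0.94,"y": 0,"z": -0.34,"ax": 0,"ay": 0,"az": 0},
    {"x": 0.94,"y": 0,"z": -0.34,"ax": 0,"ay": 0,"az": 0},
    {"x": -0.34,"y": 0,"z": -0.94,"ax": 0,"ay": 0,"az": 0},
    {"x": -0.34,"y": 0,"z": -0.94,"ax": 0,"ay": 0,"az": 0},
    {"x": -0.34,"y": 0,"z": -0.94,"ax": 0,"ay": 0,"az": 0},
    {"x": -0.34,"y": 0,"z": -0.94,"ax": 0,"ay": 0,"az": 0},
    {"x": -0.34,"y": 0,"z": -0.94,"ax": 0,"ay": 0,"az": 0},
    {"x": 0,"y": -1,"z": 0,"ax": 0,"ay": 0,"az": 0},
    {"x": 0,"y": -1,"z": 0,"ax": 0,"ay": 0,"az": 0},
    {"x": 0,"y": -1,"z": 0,"ax": 0,"ay": 0,"az": 0},
    {"x": 0,"y": -1,"z": 0,"ax": 0,"ay": 0,"az": 0}
  ],
  "hand": 0,
  "squeeze": 20
}}

```text
time_s: 11.38
eef_pos: [532.1, 103.7, 286.2]
tcp_rot: [0.117, 0.73, 0.66, -0.129]
force: [-0.2, 0.2, -0.4]
width: 0.3
grip_force: 0.0
```

Emit:
{"op": "carry_out", "data": {
  "steps": [
    {"x": 0,"y": -1,"z": 0,"ax": 0,"ay": 0,"az": 0},
    {"x": 0,"y": -1,"z": 0,"ax": 0,"ay": 0,"az": 0},
    {"x": 0,"y": -1,"z": 0,"ax": 0,"ay": 0,"az": 0},
    {"x": 0,"y": -1,"z": 0,"ax": 0,"ay": 0,"az": 0},
    {"x": 0,"y": -0.5,"z": 0,"ax": 0,"ay": 0,"az": 0},
    {"x": 0,"y": 0,"z": 0,"ax": 0,"ay": 0,"az": 0}
  ]
}}

```text
time_s: 11.88
eef_pos: [441.7, 113.2, 285.9]
tcp_rot: [0.117, 0.73, 0.661, -0.13]
force: [0.4, 0.2, -0.2]
width: 0.4
grip_force: 0.0
```

```bash
python3 - <<'E'
from h import *
st()
for n in("side","scene"):
    im=vision.snapshot(n).astype(int); m=((im[...,0]>130)&(im[...,1]<60)&(im[...,2]<60)).astype(np.uint8)
    k,l,s,c=cv2.connectedComponentsWithStats(m)
    print(n,[(s[i].tolist(),pl(n,(s[i][0]+s[i][2]/2-.5,s[i][1]+s[i][2]*.35),64).tolist(),bay(pl(n,(s[i][0]+s[i][2]/2-.5,s[i][1]+s[i][2]*.35),64))) for i in range(1,k) if s[i][4]>25])
pic('scene','s3.png',(200,100,420,300),3)
E
```

```text
t 11.8833 tcp [441.7 113.2 285.9] tip [435.2  49.6 111.2] bay [-108.4 -170.1]
toolaxes [[0.093, 0.995, -0.035], [0.935, -0.1, -0.341], [-0.343, -0.001, -0.939]] q [ 0.14  0.27  1.87 -0.38  1.12  0.43] F [ 0.4  0.2 -0.2] 0.37384095991591504
side [([32, 168, 61, 29, 414], [332.7, 550.5, 64.0], array([-595.8, -324.5])), ([264, 275, 10, 7, 50], [480.6, 15.0, 64.0], array([ -78.7, -121.3]))]
scene [([589, 171, 26, 46, 331], [367.0, 651.8, 64.0], array([-700.1, -301. ]))]
```

View pics/s3.png

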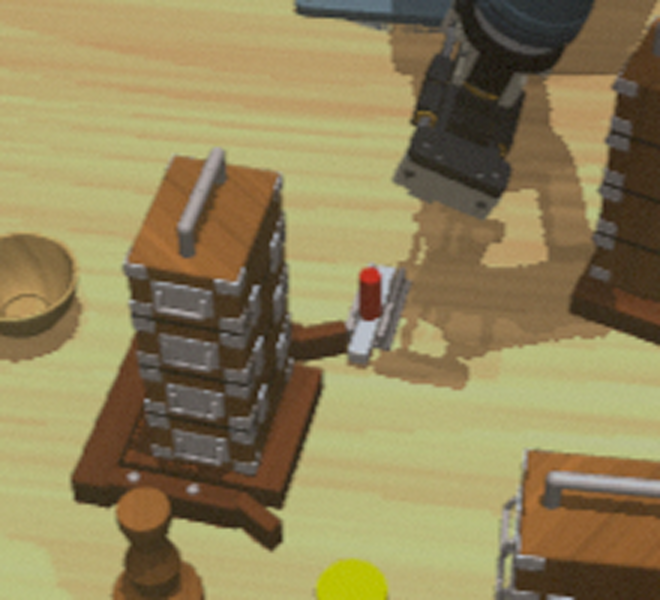

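The chest stands in the bay against the stop. The knob is at crop (370,290), world (480,15.5). The closed hand is clear on the knob's robot side. I'll go forward, down and then push along bay +y.

Emit:
{"op": "carry_out", "data": {
  "steps": [
    {"x": -0.84,"y": 0,"z": 0.31,"ax": 0,"ay": 0,"az": 0},
    {"x": -0.84,"y": 0,"z": 0.31,"ax": 0,"ay": 0,"az": 0},
    {"x": 0.34,"y": 0,"z": 0.94,"ax": 0,"ay": 0,"az": 0},
    {"x": 0.34,"y": 0,"z": 0.94,"ax": 0,"ay": 0,"az": 0},
    {"x": 0.34,"y": 0,"z": 0.94,"ax": 0,"ay": 0,"az": 0},
    {"x": 0.34,"y": 0,"z": 0.94,"ax": 0,"ay": 0,"az": 0},
    {"x": 0,"y": 0,"z": 0,"ax": 0,"ay": 0,"az": 0},
    {"x": 0,"y": 0.5,"z": 0,"ax": 0,"ay": 0,"az": 0}
  ]
}}

```text
time_s: 12.7
eef_pos: [449.3, 76.2, 204.6]
tcp_rot: [0.115, 0.73, 0.661, -0.131]
force: [0.8, 0.2, 0.2]
width: 0.6
grip_force: 0.0
```

```bash
python3 -c "
from h import *
st()"
```

```text
t 12.7 tcp [449.3  76.2 204.6] tip [442.1  12.7  30. ] bay [ -72.4 -159.4]
toolaxes [[0.092, 0.995, -0.039], [0.934, -0.1, -0.342], [-0.344, -0.005, -0.939]] q [ 0.06  0.39  1.96 -0.45  0.91  0.46] F [0.8 0.2 0.2] 0.6349747858499076
```

Contact is about 11 mm ahead, followed by 55 mm of travel. I'll push 5 to 6 mm per row.

Emit:
{"op": "carry_out", "data": {
  "steps": [
    {"x": 0,"y": 0.3,"z": 0,"ax": 0,"ay": 0,"az": 0},
    {"x": 0,"y": 0.3,"z": 0,"ax": 0,"ay": 0,"az": 0},
    {"x": 0,"y": 0.3,"z": 0,"ax": 0,"ay": 0,"az": 0},
    {"x": 0,"y": 0.3,"z": 0,"ax": 0,"ay": 0,"az": 0},
    {"x": 0,"y": 0.3,"z": 0,"ax": 0,"ay": 0,"az": 0},
    {"x": 0,"y": 0.3,"z": 0,"ax": 0,"ay": 0,"az": 0},
    {"x": 0,"y": 0.3,"z": 0,"ax": 0,"ay": 0,"az": 0}
  ]
}}

```text
time_s: 13.28
eef_pos: [492.3, 72.1, 205.8]
tcp_rot: [0.117, 0.73, 0.661, -0.129]
force: [-2.9, 0.0, 2.7]
width: 0.1
grip_force: 1.3
```

Emit:
{"op": "carry_out", "data": {
  "steps": [
    {"x": 0,"y": 0.25,"z": 0,"ax": 0,"ay": 0,"az": 0},
    {"x": 0,"y": 0.25,"z": 0,"ax": 0,"ay": 0,"az": 0},
    {"x": 0,"y": 0.25,"z": 0,"ax": 0,"ay": 0,"az": 0}
  ]
}}

```text
time_s: 13.53
eef_pos: [507.1, 70.6, 205.5]
tcp_rot: [0.117, 0.73, 0.661, -0.129]
force: [-2.8, -0.2, 1.9]
width: 0.2
grip_force: 1.2
```

```bash
python3 -c "
from h import *
st()"
```

```text
t 13.5333 tcp [507.1  70.6 205.5] tip [500.6   7.1  30.8] bay [ -73.  -100.6]
toolaxes [[0.094, 0.995, -0.035], [0.935, -0.1, -0.341], [-0.343, -0.0, -0.939]] q [ 0.04  0.46  1.83 -0.43  0.95  0.41] F [-2.8 -0.2  1.9] 0.2160152148485921
```

Emit:
{"op": "carry_out", "data": {
  "steps": [
    {"x": 0,"y": 0.12,"z": 0,"ax": 0,"ay": 0,"az": 0},
    {"x": 0,"y": 0.12,"z": 0,"ax": 0,"ay": 0,"az": 0}
  ]
}}

```text
time_s: 13.7
eef_pos: [511.4, 70.2, 205.3]
tcp_rot: [0.116, 0.73, 0.661, -0.13]
force: [-8.4, 0.8, 7.9]
width: 0.3
grip_force: 4.8
```

Emit:
{"op": "carry_out", "data": {
  "steps": [
    {"x": 0,"y": 0.1,"z": 0,"ax": 0,"ay": 0,"az": 0},
    {"x": 0,"y": 0.1,"z": 0,"ax": 0,"ay": 0,"az": 0}
  ]
}}

```text
time_s: 13.87
eef_pos: [512.8, 70.1, 205.2]
tcp_rot: [0.114, 0.731, 0.66, -0.132]
force: [-17.9, 4.5, 16.2]
width: 0.9
grip_force: 9.7
```

Emit:
{"op": "carry_out", "data": {
  "steps": [
    {"x": 0,"y": 0.08,"z": 0,"ax": 0,"ay": 0,"az": 0}
  ]
}}

```text
time_s: 13.95
eef_pos: [513.3, 70.1, 205.2]
tcp_rot: [0.113, 0.731, 0.66, -0.134]
force: [-22.5, 6.5, 19.2]
width: 0.5
grip_force: 11.6
```

Fz is +19 N, so the tip may be rubbing on the flare batten. I'll back off, raise 14 mm and push again to be sure.

Emit:
{"op": "carry_out", "data": {
  "steps": [
    {"x": 0,"y": -0.5,"z": 0,"ax": 0,"ay": 0,"az": 0},
    {"x": -0.24,"y": 0,"z": -0.66,"ax": 0,"ay": 0,"az": 0},
    {"x": 0,"y": 0,"z": 0,"ax": 0,"ay": 0,"az": 0},
    {"x": 0,"y": 0.2,"z": 0,"ax": 0,"ay": 0,"az": 0},
    {"x": 0,"y": 0.1,"z": 0,"ax": 0,"ay": 0,"az": 0}
  ]
}}

```text
time_s: 14.37
eef_pos: [512.5, 70.2, 219.4]
tcp_rot: [0.116, 0.73, 0.66, -0.13]
force: [-9.5, 3.7, 9.8]
width: 0.5
grip_force: 5.3
```

```bash
python3 -c "
from h import *
st()"
```

```text
t 14.3667 tcp [512.5  70.2 219.4] tip [505.6   6.8  44.7] bay [-73.2 -95.6]
toolaxes [[0.094, 0.995, -0.037], [0.935, -0.101, -0.341], [-0.343, -0.002, -0.939]] q [ 0.04  0.45  1.8  -0.42  0.99  0.39] F [-9.5  3.7  9.8] 0.5418231407709657
```

Emit:
{"op": "carry_out", "data": {
  "steps": [
    {"x": 0,"y": 0.12,"z": 0,"ax": 0,"ay": 0,"az": 0},
    {"x": 0,"y": 0.08,"z": 0,"ax": 0,"ay": 0,"az": 0}
  ]
}}

```text
time_s: 14.53
eef_pos: [514.0, 70.1, 218.8]
tcp_rot: [0.113, 0.731, 0.66, -0.133]
force: [-20.2, 9.0, 19.2]
width: 0.3
grip_force: 10.6
```

Emit:
{"op": "carry_out", "data": {
  "steps": [
    {"x": 0,"y": 0.08,"z": 0,"ax": 0,"ay": 0,"az": 0}
  ]
}}

```text
time_s: 14.62
eef_pos: [514.6, 70.1, 218.8]
tcp_rot: [0.113, 0.731, 0.66, -0.134]
force: [-23.0, 9.0, 23.6]
width: 0.6
grip_force: 12.9
```

Emit:
{"op": "carry_out", "data": {
  "steps": [
    {"x": 0,"y": 0.08,"z": 0,"ax": 0,"ay": 0,"az": 0}
  ]
}}

```text
time_s: 14.7
eef_pos: [515.2, 70.0, 218.7]
tcp_rot: [0.112, 0.731, 0.66, -0.135]
force: [-26.4, 10.2, 26.2]
width: 0.6
grip_force: 15.1
```

Resistance comes at the same place at both heights, so the bolt appears to be at its stop. I'll back away and verify.

Emit:
{"op": "carry_out", "data": {
  "steps": [
    {"x": 0,"y": -0.6,"z": 0,"ax": 0,"ay": 0,"az": 0},
    {"x": 0,"y": -1,"z": 0,"ax": 0,"ay": 0,"az": 0},
    {"x": 0,"y": -1,"z": 0,"ax": 0,"ay": 0,"az": 0},
    {"x": -0.34,"y": 0,"z": -0.94,"ax": 0,"ay": 0,"az": 0},
    {"x": -0.34,"y": 0,"z": -0.94,"ax": 0,"ay": 0,"az": 0},
    {"x": -0.34,"y": 0,"z": -0.94,"ax": 0,"ay": 0,"az": 0},
    {"x": 0.94,"y": 0,"z": -0.34,"ax": 0,"ay": 0,"az": 0},
    {"x": 0.94,"y": 0,"z": -0.34,"ax": 0,"ay": 0,"az": 0},
    {"x": 0.94,"y": -1,"z": -0.34,"ax": 0,"ay": 0,"az": 0},
    {"x": 0,"y": -1,"z": 0,"ax": 0,"ay": 0,"az": 0},
    {"x": 0,"y": 0,"z": 0,"ax": 0,"ay": 0,"az": 0}
  ]
}}

```text
time_s: 15.62
eef_pos: [432.3, 139.5, 278.4]
tcp_rot: [0.116, 0.729, 0.661, -0.13]
force: [-1.0, 0.7, -0.2]
width: 0.2
grip_force: 0.0
```

```bash
python3 - <<'E'
from h import *
st()
n="side"; im=vision.snapshot(n).astype(int); m=((im[...,0]>130)&(im[...,1]<60)&(im[...,2]<60)).astype(np.uint8)
k,l,s,c=cv2.connectedComponentsWithStats(m)
print([(s[i].tolist(),bay(pl(n,(s[i][0]+s[i][2]/2-.5,s[i][1]+s[i][2]*.35),64))) for i in range(1,k) if s[i][4]>25])
cv2.imwrite("pics/f.png",np.hstack([cv2.resize(vision.snapshot("side")[190:350,240:440,::-1],(400,320)),cv2.resize(vision.snapshot("scene")[140:300,200:400,::-1],(400,320))]))
E
```

```text
t 15.6167 tcp [432.3 139.5 278.4] tip [425.5  76.  103.7] bay [-133.6 -182.5]
toolaxes [[0.091, 0.995, -0.037], [0.935, -0.098, -0.341], [-0.343, -0.003, -0.939]] q [ 0.2   0.28  1.88 -0.37  1.12  0.48] F [-1.   0.7 -0.2] 0.20132329887931838
[([32, 168, 61, 29, 413], array([-595.8, -324.5])), ([289, 264, 8, 7, 36], array([-78.3, -71.9]))]
```

View pics/f.png

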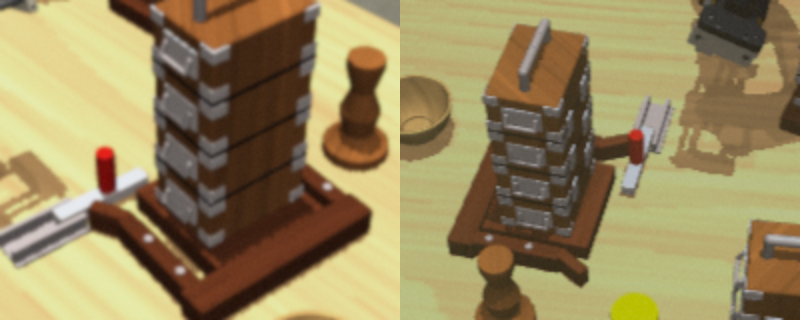

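```bash
python3 - <<'E'
from h import *
old={n:cv2.imread(f"pics/{n}0.png")[:,:,::-1].astype(int) for n in("side","scene")}
R0={"side":(250,255,315,330),"scene":(300,170,340,240)}
for n in old:
    for im in(old[n],vision.snapshot(n).astype(int)):
        x0,y0,x1,y1=R0[n]; c=im[y0:y1,x0:x1]
        m=((c[...,0]>90)&(c[...,0]>3*c[...,1])&(c[...,0]>3*c[...,2])).astype(np.uint8)
        v,u=np.nonzero(m); p=(u.mean()+x0,v.mean()+y0); q=pl(n,p,41)
        print(n,len(u),u.min()+x0,u.max()+x0,v.min()+y0,v.max()+y0,np.round(p,1),q,bay(q))
E
```

```text
side 132 265 272 276 297 [268.4 285.4] [483.6  22.   41. ] [ -86.  -119.1]
side 145 289 296 264 285 [292.5 274.4] [532.4  14.4  41. ] [-83.6 -69.7]
scene 19 321 325 190 193 [322.9 191.6] [459.8  13.8  41. ] [ -75.3 -141.9]
scene 23 315 320 205 209 [317.7 207.4] [510.4   8.2  41. ] [-75.1 -91. ]
```

```bash
python3 - <<'E'
from h import *
def px(n,P):
    m=vision.camera_model(n); c=q2R(m["rotation"]).inv().apply(np.asarray(P)-m["origin"]); K=np.asarray(m["intrinsics"])
    return K[0,0]*c[0]/-c[2]+K[0,2], K[1,1]*-c[1]/-c[2]+K[1,2]
for n in("side","scene"):
    for t,im in(("old",cv2.imread(f"pics/{n}0.png")[:,:,::-1]),("new",vision.snapshot(n))):
        b=[]
        for y in range(-190,-10,4):
            q=O-79*X+y*Y; u,v=px(n,[q[0],q[1],19.])
            p=cv2.getRectSubPix(np.ascontiguousarray(im),(1,1),(u,v))[0,0].astype(int); b.append(f"{y}:{p[0]},{p[2]}")
        print(n,t," ".join(b))
E
```

```text
side old -190:211,143 -186:195,128 -182:117,99 -178:104,97 -174:164,163 -170:209,219 -166:210,221 -162:210,220 -158:211,222 -154:211,222 -150:211,222 -146:210,221 -142:211,223 -138:211,222 -134:211,221 -130:187,189 -126:115,82 -122:102,35 -118:93,26 -114:108,80 -110:193,201 -106:212,224 -102:211,224 -98:212,224 -94:208,220 -90:198,206 -86:198,205 -82:207,210 -78:210,162 -74:212,149 -70:211,143 -66:212,140 -62:213,140 -58:213,139 -54:211,133 -50:211,134 -46:213,135 -42:214,137 -38:212,131 -34:212,129 -30:212,130 -26:212,136 -22:213,140 -18:213,143 -14:213,140
side new -190:231,162 -186:215,145 -182:137,116 -178:146,135 -174:151,141 -170:144,134 -166:130,121 -162:140,129 -158:143,134 -154:134,125 -150:122,115 -146:132,122 -142:139,129 -138:152,141 -134:135,127 -130:119,111 -126:159,154 -122:227,232 -118:229,237 -114:229,237 -110:230,237 -106:230,238 -102:230,237 -98:230,237 -94:227,235 -90:219,225 -86:218,223 -82:224,229 -78:158,137 -74:118,48 -70:109,25 -66:108,47 -62:185,185 -58:229,237 -54:230,238 -50:230,238 -46:231,238 -42:230,239 -38:230,238 -34:230,235 -30:227,189 -26:230,156 -2
[... 431 characters left out ...]
,112 -58:178,121 -54:177,131 -50:178,131 -46:178,127 -42:179,123 -38:178,123 -34:178,120 -30:178,117 -26:180,122 -22:179,120 -18:178,119 -14:180,118
scene new -190:184,116 -186:187,118 -182:186,117 -178:185,117 -174:184,121 -170:185,128 -166:180,140 -162:175,160 -158:173,160 -154:172,161 -150:174,163 -146:171,160 -142:173,162 -138:171,159 -134:172,159 -130:174,163 -126:178,178 -122:183,197 -118:184,198 -114:176,157 -110:162,109 -106:125,76 -102:109,56 -98:97,31 -94:94,27 -90:96,30 -86:95,25 -82:95,26 -78:97,28 -74:93,27 -70:93,31 -66:138,122 -62:180,194 -58:182,197 -54:184,198 -50:183,197 -46:185,200 -42:185,200 -38:184,198 -34:182,190 -30:122,114 -26:99,87 -22:117,78 -18:173,112 -14:185,123
```

Vision puts the knob at bay y ≈ -71 and the bar end at ≈ -31, both as specified. But the measured travel is about 50 mm, not 55, so I'll make one confirming push at another height with a slight upward component.

Emit:
{"op": "carry_out", "data": {
  "steps": [
    {"x": 0,"y": 1,"z": 0,"ax": 0,"ay": 0,"az": 0},
    {"x": -0.94,"y": 0,"z": 0.34,"ax": 0,"ay": 0,"az": 0},
    {"x": -0.94,"y": 0,"z": 0.34,"ax": 0,"ay": 0,"az": 0},
    {"x": -0.8,"y": 0,"z": 0.29,"ax": 0,"ay": 0,"az": 0},
    {"x": 0.34,"y": 0,"z": 0.94,"ax": 0,"ay": 0,"az": 0},
    {"x": 0.34,"y": 0,"z": 0.94,"ax": 0,"ay": 0,"az": 0},
    {"x": 0.34,"y": 0,"z": 0.94,"ax": 0,"ay": 0,"az": 0},
    {"x": 0,"y": 1,"z": 0,"ax": 0,"ay": 0,"az": 0},
    {"x": 0,"y": 1,"z": 0,"ax": 0,"ay": 0,"az": 0},
    {"x": 0,"y": 0.8,"z": 0,"ax": 0,"ay": 0,"az": 0},
    {"x": 0,"y": 0,"z": 0,"ax": 0,"ay": 0,"az": 0}
  ]
}}

```text
time_s: 16.88
eef_pos: [508.0, 73.0, 219.7]
tcp_rot: [0.118, 0.731, 0.66, -0.128]
force: [0.4, 0.2, 0.5]
width: 0.3
grip_force: 0.0
```

```bash
python3 -c "
from h import *
st()"
```

```text
t 16.8833 tcp [508.   73.  219.7] tip [502.2   9.6  44.9] bay [-75.6 -99.3]
toolaxes [[0.096, 0.995, -0.031], [0.935, -0.101, -0.341], [-0.342, 0.004, -0.94]] q [ 0.05  0.44  1.82 -0.42  0.98  0.4 ] F [0.4 0.2 0.5] 0.267742981543934
```

Emit:
{"op": "carry_out", "data": {
  "steps": [
    {"x": -0.01,"y": 0.12,"z": -0.04,"ax": 0,"ay": 0,"az": 0},
    {"x": -0.02,"y": 0.12,"z": -0.06,"ax": 0,"ay": 0,"az": 0}
  ]
}}

```text
time_s: 17.05
eef_pos: [508.8, 73.3, 221.2]
tcp_rot: [0.116, 0.73, 0.66, -0.13]
force: [-0.1, 1.2, -0.1]
width: 0.4
grip_force: 0.0
```

Emit:
{"op": "carry_out", "data": {
  "steps": [
    {"x": -0.02,"y": 0.12,"z": -0.06,"ax": 0,"ay": 0,"az": 0},
    {"x": -0.02,"y": 0.12,"z": -0.06,"ax": 0,"ay": 0,"az": 0}
  ]
}}

```text
time_s: 17.22
eef_pos: [513.0, 73.2, 223.9]
tcp_rot: [0.116, 0.73, 0.661, -0.13]
force: [-4.7, 0.7, -3.0]
width: 0.5
grip_force: 2.6
```

Emit:
{"op": "carry_out", "data": {
  "steps": [
    {"x": -0.02,"y": 0.12,"z": -0.06,"ax": 0,"ay": 0,"az": 0},
    {"x": -0.02,"y": 0.1,"z": -0.06,"ax": 0,"ay": 0,"az": 0}
  ]
}}

```text
time_s: 17.38
eef_pos: [514.7, 73.0, 224.6]
tcp_rot: [0.113, 0.73, 0.66, -0.133]
force: [-11.0, 0.1, -8.0]
width: 0.3
grip_force: 5.6
```

Fx reaches 11 N against about 2 N of bolt friction with no further travel, and this time nothing is pressing down on it. The bolt is at its stop. I'll retreat and hand in.

Emit:
{"op": "carry_out", "data": {
  "steps": [
    {"x": 0,"y": -0.6,"z": 0,"ax": 0,"ay": 0,"az": 0},
    {"x": 0,"y": -1,"z": 0,"ax": 0,"ay": 0,"az": 0},
    {"x": 0,"y": -1,"z": 0,"ax": 0,"ay": 0,"az": 0},
    {"x": -0.34,"y": 0,"z": -0.94,"ax": 0,"ay": 0,"az": 0},
    {"x": -0.34,"y": 0,"z": -0.94,"ax": 0,"ay": 0,"az": 0},
    {"x": -0.34,"y": 0,"z": -0.94,"ax": 0,"ay": 0,"az": 0},
    {"x": 0,"y": -1,"z": 0,"ax": 0,"ay": 0,"az": 0},
    {"x": 0,"y": 0,"z": 0,"ax": 0,"ay": 0,"az": 0},
    {"x": 0,"y": 0,"z": 0,"ax": 0,"ay": 0,"az": 0}
  ]
}}

```text
time_s: 18.13
eef_pos: [446.3, 80.3, 287.0]
tcp_rot: [0.117, 0.73, 0.661, -0.129]
force: [-0.8, 0.1, 0.1]
width: 0.3
grip_force: 0.0
```

```bash
python3 -c "
from h import *
from station import workorder
st(); print(workorder.sign_off())"
```

```text
t 18.1333 tcp [446.3  80.3 287. ] tip [440.1  16.9 112.2] bay [ -76.3 -161.8]
toolaxes [[0.093, 0.995, -0.034], [0.935, -0.099, -0.341], [-0.343, 0.0, -0.939]] q [ 0.07  0.26  1.89 -0.39  1.09  0.37] F [-0.8  0.1  0.1] 0.3039678931164183
the job is handed in; nothing more can be done
None
```

The chest is pushed home against the back stop and the bolt is across against its hard stop (about 50 mm travel by camera, not the stated 55); I didn't touch the bowl, wax jar or candlestick, and handed the job in at 18 s (verdict not shown).

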